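# Tidy the desk: every thing back to its own place

### The job

Tidy the home desk: stand the blue jar centred on the coaster with the blue ring and the red jar centred on the coaster with the red ring, put the green stapler flat in the long grey tray and the yellow note block flat in the short wooden tray, each lengthwise along its tray. Do not push or tip the white mug, and leave everything released and at rest.

Things in the scene. Friction and masses are not known exactly. Their poses are not given: they have to be found in the camera images.
- jar_blue: Ceramic storage jar, all blue with a small white dot on its lid (the lid is fixed): round, 56 mm in diameter up to 56 mm height, narrowing to 50 mm above, 72 mm high plus a 3 mm dot, about 250 g. Loose, upright. Origin: centre of its underside, z up.
- jar_red: Ceramic storage jar, all red with a small white dot on its lid (the lid is fixed): round, 56 mm in diameter up to 56 mm height, narrowing to 50 mm above, 72 mm high plus a 3 mm dot, about 250 g. Loose, upright. Origin: centre of its underside, z up.
- stapler: Desk stapler lying on its base, black base 34 mm wide (x) by 120 mm long (y), green top arm 30 mm wide from 26 to 50 mm height, thinner steel magazine between; about 220 g. Loose. Origin: centre of its underside; y along its length, x across, z up. At the start its y axis is within 0.3 rad of world y. It may go into its tray either way round.
- notes: Yellow block of sticky notes, solid, 50 mm (x) by 70 mm (y) by 36 mm high, about 100 g. Loose. Origin: centre of its underside; y along its longer side, z up. At the start its y axis is within 0.5 rad of world y. It may go into its tray either way round.
- coaster_blue: White round coaster fixed to the desk, 96 mm in diameter, 6 mm thick, with an 8 mm wide blue ring round its edge (white middle 80 mm in diameter). Origin: centre of its underside, on the desk; z up.
- coaster_red: White round coaster fixed to the desk, 96 mm in diameter, 6 mm thick, with an 8 mm wide red ring round its edge (white middle 80 mm in diameter). Origin: centre of its underside, on the desk; z up.
- tray_long: Long grey open tray fixed to the desk, for the stapler: outside 66 mm (x) by 150 mm (y) by 14 mm high, walls and floor 4 mm thick, so inside 58 by 142 mm with the floor 4 mm above the desk. Origin: centre of its underside, on the desk; y along its length, within 0.3 rad of world y.
- tray_short: Short light-wood open tray fixed to the desk, for the note block: outside 82 mm (x) by 102 mm (y) by 14 mm high, walls and floor 4 mm thick, so inside 74 by 94 mm with the floor 4 mm above the desk. Origin: centre of its underside, on the desk; y along its longer side, within 0.3 rad of world y.
- mug: Bystander, leave alone: white ceramic mug, 74 mm in diameter, 82 mm high, handle on its +y side reaching some 35 mm out. Loose, stands anywhere among the things. Origin: centre of its underside, z up.
Mind the look-alikes: they are no part of the job. There is more than one size of the notes; the one meant has the size given above.

How it is judged:
By the outcome, as a careful person would: the job done as asked, in the order asked, and still so for the second after the job is handed in, with the robot touching nothing.
It also fails if it takes over 109 s, if anything falls off the work surface, if the arm or the gripper's body presses on something with over 40 N, if the wrist force passes 120 N, or if a joint passes its speed limit or range.

### The arm

A 6-joint arm with a two-finger parallel gripper is mounted at the origin on the work surface. World frame = base frame: x ahead of the robot, y to its left, z up, the work surface at z = 0. Lengths are in m, angles in degrees, forces in N, time in s.
With the tool pointing down it reaches from about 0.325 to 0.85 m from the base axis. Payload 15.5 kg.
Tool frame: the origin (TCP) lies at the centre of the arm's flange, where the gripper is bolted on; the fingertips stand 191 mm ahead of it and the grasp point (between the pads) lies 172 mm ahead of it; x points along the fingers, z is the direction in which the jaws open and shut, and the axes are right-handed (so a half turn about x gives the same grasp; the last joint's range is limited). The gripper opens to 91 mm and grips with 3 to 60 N. Pads are 32 mm wide; open, the fingers measure 118 mm over their backs; the gripper's body (76 mm by 178 mm) begins 60 mm behind the grasp point.
Start: joints at [64.257, 28.281, 77.091, -0, 74.628, -5.472], TCP at [0.217, 0.586, 0.405] pointing down, gripper open.
Joint ranges: [-166.48, 166.48], [-47.26, 123.95], [12.59, 153.08], [-70.14, 250.14], [6.76, 159.57], [-176.63, 176.63]. Speed limits (degrees/s): [108.29, 108.29, 147.25, 172.46, 172.46, 172.46].

### API

Orientations are given as a 3x3 rotation matrix whose columns are the frame's x, y, z axes.
In Python, from station import manip gives the robot as it stands.
- The arm moves only by the shell command python3 -m jog 'ROWS' [FORCE]. ROWS is JSON, a list of rows, each a list of 3 entries, a list of its own where there are three numbers: the shift along the tool's x, y, z in units of 25 mm (1.0 is 25 mm), then the turn, a rotation vector about the tool's x, y, z in units of 8 degrees (1.0 is 8 degrees), then the opening, from 0 (shut) to 1 (fully open). In form: [[[x, y, z], [ax, ay, az], claw], ...]. A call has 1 to 5 rows; each row is the pose to reach, as a shift and turn from the pose measured when the call began, along the tool's axes at that moment; what a row does not reach only later rows make up. A row lasts 1/10 s, in which the tool goes at most 50 mm and 8.59 degrees, less where a joint would pass 70% of its speed; a pose out of reach is approached as far as the arm can. A call with a gripper value outside its range is refused whole. The fingers move at their own pace and stop on an object; FORCE is the grip in N (left out, the last holds). Time passes only in rows, so rows that repeat a pose let the fingers close. It gives the time, the measured TCP pose, the force and the opening at its end, in the units of the state.
- manip.state(): the state, without advancing time (a new reading comes with each control period).
- manip.camera(name): name is "scene" or "side" or "wrist"; returns the picture (420x560x3 uint8, blue, green, red); there is no depth.
- manip.camera_params(name): a dict with "mtx" (3x3 intrinsics, pixels), "eye" and "orientation" of the camera in the world. Camera axes: x right, y down, z forward; pixel columns grow to the right and rows downward; lengths in m; the calibration is good to about 2 mm. A picture is of the moment at which its call begins: read the wrist's pose just before it. camera_params takes no time and is no camera call; for the wrist camera it gives the pose at the moment of the call.
- manip.job_done(): hands the job in, once; it reports no verdict.
Trained networks look in the newest picture that a camera, given by its name, has taken for a name from the list of things; names that differ only in an ending like _2 or _b are one class to them, and where a whole thing is asked for, a point or a joint stands for the part that bears it (a point fixed in the world has none). Each returns a list of dicts, best first, with "p" (0 to 1); they miss things now and then, are a little off and sometimes report something else, mostly with a low value. They report only what shows in the picture. A call takes as long as a camera call. They do not tell look-alikes from the thing itself.
- manip.look_for(camera, label): "extent" ([left, top, width, height] in pixels, round what is visible of it).
- manip.cut_out(camera, label): "mask" (420x560 bool, what is visible of it) and "extent" ([left, top, width, height] in pixels, round what is visible of it).
The state is a dict: "time_s": time; "joints": joint angles; "joint_vel": joint speeds; "tau": joint torques, N m; "tcp_pos": TCP position; "tcp_rot": TCP orientation; "force": force on the tool from outside, world axes, zero at the start; "ft_torque": the same for the moment, N m; "opening": finger opening in m.
Only numpy, scipy, OpenCV 4.12 (cv2) and the standard library are available. Lean on these libraries where they do the work, as an engineer would, in place of code of your own. Each camera call takes 0.05 s, during which the arm holds its last target. There are 200 camera calls.

## Working session

There is one attempt and no reset: what is moved stays moved. The work goes in short steps, Python scripts to look and compute and a shell command to move; the robot and the scene stay as the last step left them, time stands still between calls to the robot, and variables do not carry over. Pictures are saved under pics/ and viewed, about 12 in all and at most 16, crops included, and the job is handed in when it is done.

```bash
ls; mkdir -p pics
cat > h.py <<'E'
import numpy as np, cv2
from station import manip
def snap(n,f=None):
    im=manip.camera(n); 
    if f: cv2.imwrite('pics/'+f,im)
    return im
E
python3 - <<'E'
from h import *
for n in ("scene","side","wrist"):
    snap(n,n+'0.png'); p=manip.camera_params(n); print(n,np.round(p['mtx'],1).tolist(),np.round(p['eye'],3),np.round(p['orientation'],3).tolist())
    for l in ['jar_blue','jar_red','stapler','notes','coaster_blue','coaster_red','tray_long','tray_short','mug']:
        print(l,[(np.round(d['extent']).tolist(),round(d['p'],2)) for d in manip.look_for(n,l)])
s=manip.state();print(s)
a,b=[cv2.imread(f'pics/{n}0.png') for n in('scene','side')]
E
```

```text
pics
scene [[398.6, 0.0, 282.4], [0.0, 398.6, 217.8], [0.0, 0.0, 1.0]] [1.063 0.283 0.852] [[-0.453, 0.722, -0.524], [0.892, 0.362, -0.271], [-0.006, -0.59, -0.807]]
jar_blue [([237.0, 240.0, 25.0, 28.0], 0.68)]
jar_red [([140.0, 139.0, 26.0, 33.0], 0.58)]
stapler [([376.0, 203.0, 51.0, 26.0], 0.57)]
notes [([373.0, 293.0, 55.0, 42.0], 0.78), ([381.0, 251.0, 27.0, 27.0], 0.73), ([332.0, 262.0, 36.0, 26.0], 0.66)]
coaster_blue [([318.0, 205.0, 34.0, 28.0], 0.66)]
coaster_red [([213.0, 139.0, 30.0, 25.0], 0.58)]
tray_long [([230.0, 170.0, 60.0, 36.0], 0.77)]
tray_short [([165.0, 195.0, 48.0, 35.0], 0.9)]
mug [([423.0, 244.0, 45.0, 46.0], 0.87)]
side [[423.4, 0.0, 282.6], [0.0, 423.4, 205.4], [0.0, 0.0, 1.0]] [ 0.294 -0.753  0.981] [[0.964, -0.196, 0.181], [-0.266, -0.749, 0.607], [0.017, -0.633, -0.774]]
jar_blue [([323.0, 184.0, 20.0, 27.0], 0.94)]
jar_red [([311.0, 320.0, 23.0, 32.0], 0.56)]
stapler [([206.0, 133.0, 30.0, 34.0], 0.77), ([314.0, 244.0, 49.0, 48.0], 0.63)]
notes [([277.0, 140.0, 23.0, 22.0], 0.95), ([273.0, 110.0, 34.0, 27.0], 0.72), ([255.0, 136.0, 12.0, 14.0], 0.72),
[... 607 characters left out ...]
6371e+01,  9.58990255e-04,
        7.46261162e+01, -5.47132761e+00]), 'joint_vel': array([-0.10191225, -0.04959348, -0.01269263, -0.02589958,  0.08265262,
       -0.0033261 ]), 'tau': array([ 3.73032003e-05, -8.78687167e+01, -3.82247114e+01,  7.06968270e-02,
        4.42360353e-02,  7.97421035e-05]), 'tcp_pos': array([0.21653388, 0.58628967, 0.40471519]), 'tcp_rot': array([[-9.18034913e-06, -9.38059069e-01,  3.46475371e-01],
       [ 1.81182752e-05,  3.46475370e-01,  9.38059069e-01],
       [-1.00000000e+00,  1.48892459e-05,  1.38152475e-05]]), 'force': array([ 0.0611816 , -0.04857366, -0.07475373]), 'ft_torque': array([-0.04413875, -0.00733231, -0.00969216]), 'opening': 0.09131977807861612}
```

View pics/scene0.png

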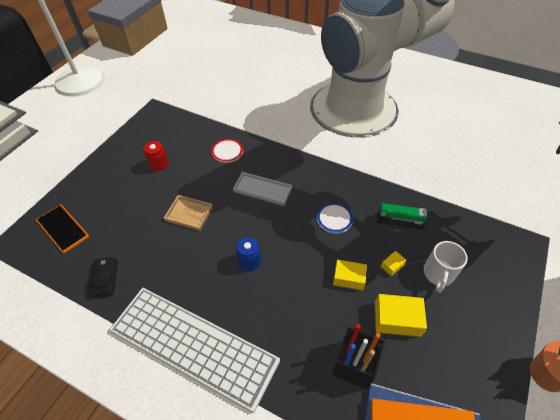

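View pics/side0.png

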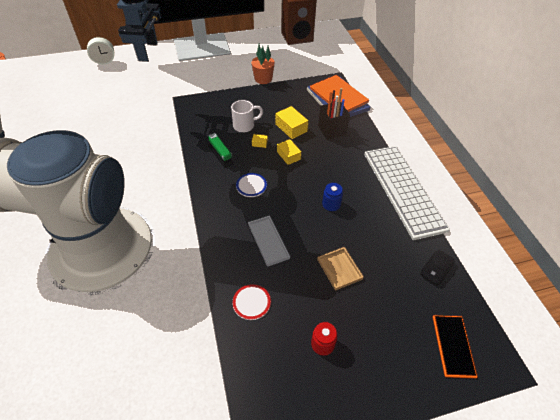

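View pics/wrist0.png

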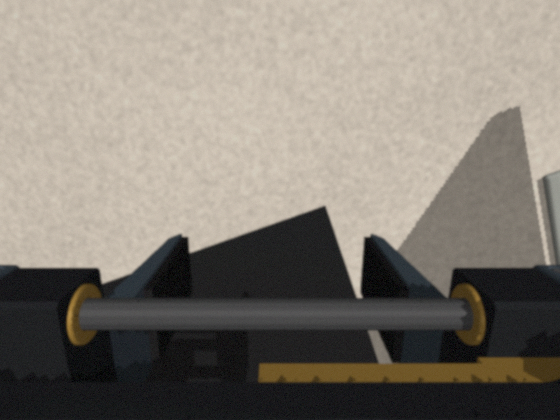

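The scene view shows the red jar at (156,156), blue jar (248,254), red coaster (227,151) and blue coaster (335,218). The grey tray is at (263,188), wooden tray (188,212), stapler (403,214) and mug (446,264). There are three yellow blocks: large (401,314), medium (350,275) and small (394,263), so I'll fit their sizes. The wrist camera sees only the empty desk.

```bash
cat >> h.py <<'E'
from scipy.optimize import minimize
def proj(P,p):
    c=(np.asarray(P,float)-p['eye'])@np.asarray(p['orientation']); q=c@np.asarray(p['mtx']).T
    return q[:,:2]/q[:,2:]
S=6
def box(lx,ly,h,z0=0): return np.array([[a*lx/2,b*ly/2,c] for a in(-1,1) for b in(-1,1) for c in(z0,h)])
def disc(d,z): t=np.linspace(0,2*np.pi,48,endpoint=False); return np.c_[d/2*np.cos(t),d/2*np.sin(t),0*t+z]
def hullmask(m):
    c=np.vstack(cv2.findContours(m.astype(np.uint8),0,1)[0]); o=np.zeros(m.shape,np.uint8); cv2.fillConvexPoly(o,cv2.convexHull(c),1); return o
def colmask(im,ext,f,pad=4):
    x,y,w,h=[int(v) for v in ext]; o=np.zeros(im.shape[:2],np.uint8); sl=np.s_[max(0,y-pad):y+h+pad,max(0,x-pad):x+w+pad]
    o[sl]=f(im[sl].astype(int)); n,l,s,_=cv2.connectedComponentsWithStats(o)
    return hullmask(l==1+np.argmax(s[1:,4]))
def fit(obs,model,x0,steps):
    """obs: [(mask,params)], model(v)->local pts; v=[x,y,z,yaw,...]"""
    ms=[]
    for m,p in obs:
        ys,xs=np.where(m); a,b=xs.min()-15,ys.min()-15; c=m[max(b,0):ys.max()+15,max(a,0):xs.max()+15]
        ms.append((cv2.resize(c,None,fx=S,fy=S,interpolation=cv2.INTER_LINEAR if 0 else cv2.INTER_NEAREST),p,np.array([max(a,0),max(b,0)])))
    def cost(v,full=False):
        L=model(v); c,s=np.cos(v[3]),np.sin(v[3]); W=L@np.array([[c,s,0],[-s,c,0],[0,0,1]])+v[:3]; r=[]
        for m,p,o in ms:
            q=((proj(W,p)-o+.5)*S-.5).astype(np.float32); z=np.zeros_like(m)
            cv2.fillConvexPoly(z,np.round(cv2.convexHull(q)*16).astype(np.int32),1,shift=4)
            r.append((z&m).sum()/max(1,(z|m).sum()))
        return r if full else -np.mean(r)
    x0=np.array(x0,float)
    best=None
    for k in range(3):
        sim=np.vstack([x0]+[x0+np.eye(len(x0))[i]*steps[i]*(1 if k%2==0 else -.5) for i in range(len(x0)) if steps[i]])
        free=[i for i in range(len(x0)) if steps[i]]
        full=lambda u: np.array([u[free.index(i)] if i in free else x0[i] for i in range(len(x0))])
        r=minimize(lambda u:cost(full(u)),x0[free],method='Nelder-Mead',options=dict(initial_simplex=sim[:,free],maxiter=600,xatol=1e-4,fatol=1e-4)); x0=full(r.x)
    return x0,cost(x0,True)
def ray(px,p,z):
    d=np.asarray(p['orientation'])@np.linalg.solve(p['mtx'],[px[0],px[1],1]); e=np.asarray(p['eye']); return e+d*(z-e[2])/d[2]
B=lambda i:(i[...,0]-np.maximum(i[...,1],i[...,2])>35)
R=lambda i:(i[...,2]-np.maximum(i[...,1],i[...,0])>50)
G=lambda i:(i[...,1]-np.maximum(i[...,2],i[...,0])>25)
Y=lambda i:(np.minimum(i[...,1],i[...,2])-i[...,0]>60)
GR=lambda i:(i.sum(-1)>150)
W=lambda i:(i[...,2]-i[...,0]>25)
jar=lambda v:np.vstack([disc(.056,0),disc(.056,.056),disc(.050,.072)])
coa=lambda v:np.vstack([disc(.096,0),disc(.096,.006)])
E
cat > m.py <<'E'
from h import *
ims={n:cv2.imread(f'pics/{n}0.png') for n in('scene','side')}; P={n:manip.camera_params(n) for n in ims}
def go(name,es,ed,f,model,z0,steps,extra=()):
    obs=[(colmask(ims['scene'],es,f),P['scene']),(colmask(ims['side'],ed,f),P['side'])]
    best=None
    g=ray((es[0]+es[2]/2,es[1]+es[3]/2),P['scene'],.02)
    for yaw in ([0] if steps[3]==0 else [-.25,0,.25]):
        v,c=fit(obs,model,[g[0],g[1],z0,yaw,*extra],steps)
        if best is None or sum(c)>sum(best[1]): best=(v,c)
    print(name,np.round(best[0],4),np.round(best[1],3)); return best[0]
d=[.015,.015,.01]
go('jb',[237,240,25,28],[323,184,20,27],B,jar,0,d+[0])
go('jr',[140,139,26,33],[311,320,23,32],R,jar,0,d+[0])
go('cb',[318,205,34,28],[236,178,29,19],B,coa,0,d+[0])
go('cr',[213,139,30,25],[236,287,38,34],R,coa,0,d+[0])
b2=lambda v:box(v[4],v[5],v[6])
for n,a,b in(('big',[373,293,55,42],[273,110,34,27]),('mid',[332,262,36,26],[277,140,23,22]),('small',[381,251,27,27],[255,136,12,14])):
    go(n,a,b,Y,b2,0,[.015,.015,0,.2,.01,.01,.01],(.05,.07,.036))
go('mid-z',[332,262,36,26],[277,140,23,22],Y,lambda v:box(.05,.07,.036),0,d+[.2])
go('stap',[376,203,51,26],[206,133,30,34],G,lambda v:box(.03,v[4],.05,.026),0,d+[.2,.01],(.11,))
go('tl',[230,170,60,36],[246,217,48,51],GR,lambda v:box(.066,.15,.014),0,d+[.2])
go('ts',[165,195,48,35],[314,246,48,44],W,lambda v:box(.082,.102,.014),0,d+[.2])
go('mug',[423,244,45,46],[230,98,32,37],GR,lambda v:np.vstack([disc(.074,0),disc(.074,.082),[[-.006,.07,.02],[.006,.07,.02],[-.006,.07,.06],[.006,.07,.06]]]),0,d+[.2])
a=cv2.resize(ims['scene'][180:345,300:500],(800,660))[:600]; cv2.imwrite('pics/yel.png',a)
E
python3 m.py
```

```text
jb [ 0.6648 -0.0152  0.0015  0.    ] [0.926 0.927]
jr [ 0.5013 -0.415   0.0008  0.    ] [0.935 0.936]
cb [0.4507 0.12   0.0025 0.    ] [0.926 0.917]
cr [ 0.3628 -0.267   0.0021  0.    ] [0.942 0.956]
big [0.6462 0.3513 0.     0.3779 0.0716 0.0961 0.0499] [0.941 0.962]
mid [0.5986 0.2178 0.     0.2708 0.049  0.0703 0.0386] [0.961 0.949]
small [0.5193 0.2995 0.     1.1573 0.0347 0.0459 0.0255] [0.944 0.924]
mid-z [0.5986 0.2175 0.0013 0.2632] [0.954 0.954]
stap [ 0.3823  0.2725 -0.0004  0.291   0.1027] [0.848 0.883]
tl [ 0.4495 -0.0982  0.0009  0.1254] [0.691 0.931]
ts [ 0.6106 -0.2335  0.0009  0.1486] [0.942 0.931]
mug [ 4.8470e-01  4.0530e-01  4.0000e-04 -1.4641e+00] [0.697 0.925]
```

View pics/yel.png

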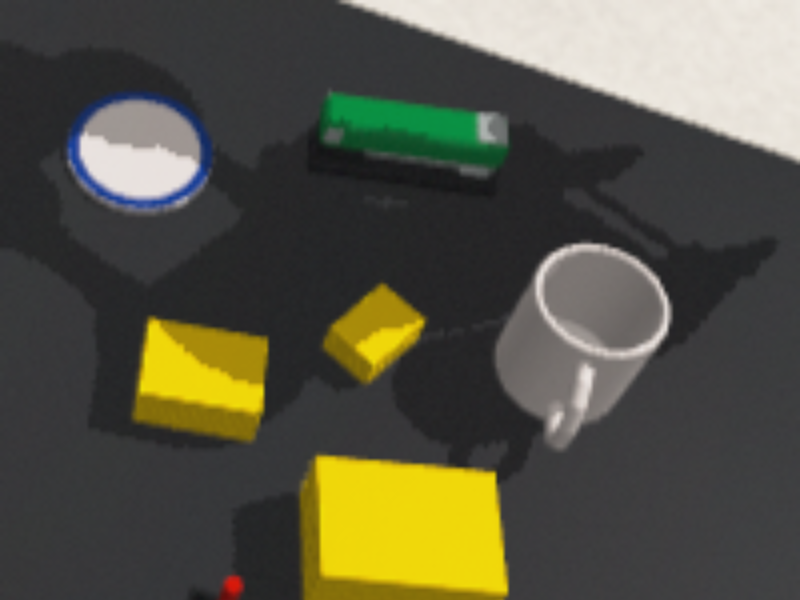

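Four pictures viewed so far. Candidates for the notes in the scene view are large (401,314), fitted at 72x96x50 mm, medium (350,275) at 49x70x39 mm, and small (394,263) at 35x46x26 mm. The medium one matches 50x70x36 and is the one meant. The enlarged crop shows it at (200,380), lying clear on its own. The stapler is at (415,135) in the crop, and the mug handle points away from it.

First I'll move over the blue jar and turn the jaws to about 10° from world x.

```bash
cat >> h.py <<'E'
def plan(x,y,zg,th):
    "shift/turn units to bring the grasp point to x,y,zg, jaw angle th deg"
    s=manip.state(); Rt=s['tcp_rot']; d=np.array([x,y,zg+.172])-s['tcp_pos']
    c,n=np.cos(np.radians(th)),np.sin(np.radians(th)); Rg=np.array([[0,-n,c],[0,c,n],[-1,0,0]])
    rv=cv2.Rodrigues(Rt.T@Rg)[0].ravel()
    print('t',round(s['time_s'],1),'tcp',np.round(s['tcp_pos'],4),'open',round(s['opening'],4),'F',np.round(s['force'],1),'| shift',np.round(Rt.T@d/.025,2),'turn',np.round(np.degrees(rv)/8,2))
E
python3 -m jog '[[[0,-8.4,-5.45],[0,0,0],1],[[0,-8.4,-5.45],[0,0,0],1],[[0,-8.4,-5.45],[0,0,0],1],[[0,-8.4,-5.45],[0,0,0],1],[[0,-8.4,-5.45],[0,0,0],1]]'
python3 -m jog '[[[0,-8.4,-5.45],[0,0,0],1],[[0,-8.4,-5.45],[0,0,0],1],[[0,-8.4,-5.45],[0,0,0],1],[[0,-8.4,-5.45],[0,0,0],1],[[0,-8.4,-5.45],[0,0,0],1]]'
python3 -m jog '[[[0,-8.4,-5.45],[0,0,0],1],[[0,-8.4,-5.45],[0,0,0],1],[[0,-8.4,-5.45],[0,0,0],1],[[0,-8.4,-5.45],[0,0,0],1],[[0,-8.4,-5.45],[0,0,0],1]]'
python3 -m jog '[[[0,0,0],[3.75,0,0],1],[[0,0,0],[3.75,0,0],1],[[0,0,0],[3.75,0,0],1],[[0,0,0],[3.75,0,0],1],[[0,0,0],[3.75,0,0],1]]'
python3 -m jog '[[[0,0,0],[3.75,0,0],1],[[0,0,0],[3.75,0,0],1],[[0,0,0],[3.75,0,0],1],[[0,0,0],[3.75,0,0],1],[[0,0,0],[3.75,0,0],1]]'
python3 - <<'E'
from h import *
plan(.665,-.015,.233,10)
E
```

```text
time_s: 2.0
tcp_pos: [0.3669, 0.3843, 0.4049]
tcp_rot: [[0.0, -0.938, 0.346], [0.0, 0.346, 0.938], [-1.0, -0.0, 0.0]]
force: [0.2, 0.2, -0.5]
opening: 0.0911
time_s: 2.5
tcp_pos: [0.5164, 0.1836, 0.4051]
tcp_rot: [[0.001, -0.938, 0.346], [0.0, 0.346, 0.938], [-1.0, -0.001, 0.001]]
force: [1.1, 0.6, 0.8]
opening: 0.0913
time_s: 3.0
tcp_pos: [0.6658, -0.017, 0.4052]
tcp_rot: [[0.001, -0.938, 0.346], [0.001, 0.346, 0.938], [-1.0, -0.001, 0.001]]
force: [0.3, 0.4, -0.2]
opening: 0.0915
time_s: 3.5
tcp_pos: [0.6658, -0.017, 0.4051]
tcp_rot: [[0.001, -0.638, 0.77], [0.001, 0.77, 0.638], [-1.0, -0.0, 0.001]]
force: [0.1, 0.1, 0.2]
opening: 0.0908
time_s: 4.0
tcp_pos: [0.6658, -0.017, 0.4052]
tcp_rot: [[0.001, -0.169, 0.986], [0.0, 0.986, 0.169], [-1.0, 0.0, 0.001]]
force: [-0.6, -0.1, 0.1]
opening: 0.0912
t 4.0 tcp [ 0.6658 -0.017   0.4052] open 0.0912 F [-0.6 -0.1  0.1] | shift [ 0.01  0.08 -0.02] turn [-0.03  0.01 -0.  ]
```

```bash
cat >> h.py <<'E'
def wfit(fn,guess,model,f,free,pad=60,half=.05):
    p=manip.camera_params('wrist'); im=snap('wrist',fn)
    q=proj([[guess[0]+a,guess[1]+b,c] for a in(-half,half) for b in(-half,half) for c in(0,.05)],p)
    e=[*q.min(0),*(q.max(0)-q.min(0))]; m=colmask(im,[int(t) for t in e],f,0)
    v,c=fit([(m,p)],model,guess,free); print(fn,'wristfit',np.round(v,4),np.round(c,3)); return v,m,p,im
E
python3 - <<'E'
from h import *
wfit('w1.png',[.665,-.015,0,0],jar,B,[.01,.01,.01,0])
E
```

```text
w1.png wristfit [ 0.664  -0.019  -0.0043  0.    ] [0.977]
```

View pics/w1.png

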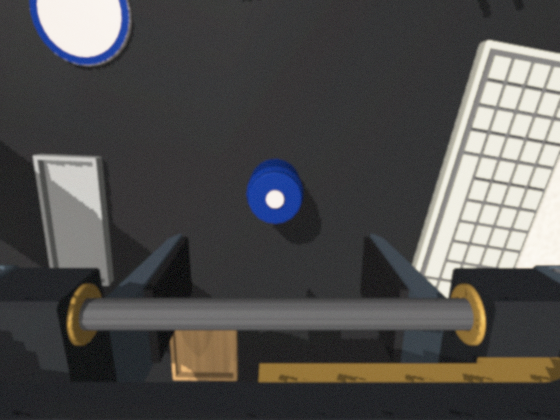

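The jar sits between the fingers at (274,195), and the wrist and external fits agree to 3 mm. I'll descend and grip it.

```bash
python3 -m jog '[[[2,0,-0.07],[0,0,0],1],[[4,0,-0.07],[0,0,0],1],[[5.5,0,-0.07],[0,0,0],1],[[6.8,0,-0.07],[0,0,0],1],[[7.7,0,-0.07],[0,0,0],1]]' 25
python3 -m jog '[[[0,0,0],[0,0,0],0.5],[[0,0,0],[0,0,0],0.5],[[0,0,0],[0,0,0],0.5],[[0,0,0],[0,0,0],0.5],[[0,0,0],[0,0,0],0.5]]' 25
python3 -m jog '[[[0,0,0],[0,0,0],0.4],[[0,0,0],[0,0,0],0.4],[[0,0,0],[0,0,0],0.4],[[0,0,0],[0,0,0],0.4],[[0,0,0],[0,0,0],0.4]]' 25
python3 -m jog '[[[-1,0,0],[0,0,0],0.4],[[-2,0,0],[0,0,0],0.4],[[-3,0,0],[0,0,0],0.4],[[-4,0,0],[0,0,0],0.4],[[-4,0,0],[0,0,0],0.4]]' 25
python3 - <<'E'
from h import *
plan(.4507,.12,.14,10)
E
```

```text
time_s: 4.55
tcp_pos: [0.6636, -0.0171, 0.2102]
tcp_rot: [[-0.001, -0.176, 0.984], [0.001, 0.984, 0.176], [-1.0, 0.001, -0.001]]
force: [-0.2, -0.1, 0.9]
opening: 0.091
time_s: 5.05
tcp_pos: [0.6641, -0.0171, 0.2115]
tcp_rot: [[0.001, -0.176, 0.984], [0.001, 0.984, 0.176], [-1.0, 0.0, 0.001]]
force: [-2.1, 0.1, 8.9]
opening: 0.0553
time_s: 5.55
tcp_pos: [0.664, -0.0171, 0.2115]
tcp_rot: [[0.001, -0.176, 0.984], [0.001, 0.984, 0.176], [-1.0, 0.0, 0.001]]
force: [-1.6, -0.2, 1.2]
opening: 0.0553
time_s: 6.05
tcp_pos: [0.6648, -0.0172, 0.3147]
tcp_rot: [[0.006, -0.176, 0.984], [-0.0, 0.984, 0.176], [-1.0, -0.001, 0.006]]
force: [0.2, 0.3, -3.3]
opening: 0.055
t 6.0 tcp [ 0.6648 -0.0172  0.3147] open 0.055 F [ 0.2  0.3 -3.3] | shift [ 0.06  6.91 -7.46] turn [0.02 0.04 0.01]
```

```bash
python3 -m jog '[[[0,4.5,-7.46],[0,0,0],0.4],[[0,4.5,-7.46],[0,0,0],0.4],[[0,4.5,-7.46],[0,0,0],0.4],[[0,4.5,-7.46],[0,0,0],0.4],[[0,4.5,-7.46],[0,0,0],0.4]]' 25
python3 -m jog '[[[0,0,0],[0,0,0],0.4],[[0,0,0],[0,0,0],0.4]]' 25
python3 - <<'E'
from h import *
wfit('w2.png',[.4507,.12,0,0],coa,B,[.01,.01,0,0],half=.06)
wfit('w2.png',[.4507,.12,0,0],coa,B,[.01,.01,.01,0],half=.06)
p=manip.camera_params('wrist')
def look(l):
    d=manip.look_for('wrist',l); print(l,[(np.round(t['extent']).tolist(),round(t['p'],2)) for t in d])
look('coaster_blue');look('jar_blue');plan(.4507,.12,.14,10)
E
```

```text
time_s: 6.55
tcp_pos: [0.4565, 0.0617, 0.3125]
tcp_rot: [[0.001, -0.177, 0.984], [0.0, 0.984, 0.177], [-1.0, 0.0, 0.001]]
force: [0.4, 0.1, -2.6]
opening: 0.0552
time_s: 6.75
tcp_pos: [0.4564, 0.0617, 0.3121]
tcp_rot: [[-0.0, -0.178, 0.984], [0.0, 0.984, 0.178], [-1.0, 0.0, -0.0]]
force: [0.2, 0.1, -3.3]
opening: 0.055
w2.png wristfit [0.4493 0.1174 0.     0.    ] [0.991]
w2.png wristfit [4.493e-01 1.174e-01 1.000e-04 0.000e+00] [0.991]
coaster_blue [([223.0, 73.0, 114.0, 122.0], 0.85)]
jar_blue [([211.0, 209.0, 129.0, 156.0], 0.78)]
t 7.0 tcp [0.4576 0.0613 0.3123] open 0.0551 F [ 1.4  0.5 -3.8] | shift [0.01 2.36 0.14] turn [0.02 0.01 0.  ]
```

View pics/w2.png

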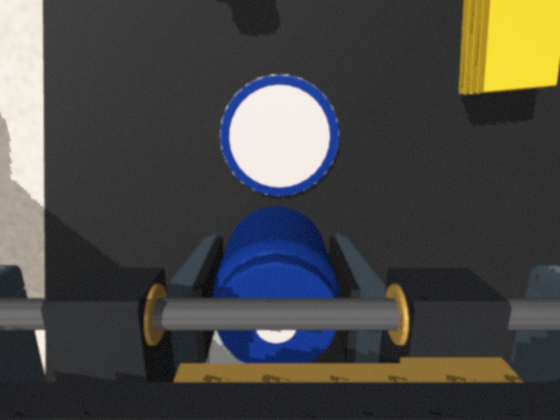

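The wrist fit of the coaster is sharp (IoU 0.99), centred at (279,135). I'll check the held jar's offset in the same wrist frame.

Run:
```python
from h import *
p=manip.camera_params('wrist'); im=cv2.imread('pics/w2.png'); s=manip.state()
zb=s['tcp_pos'][2]-.2115
m=colmask(im,[205,200,145,170],B,0)
v,c=fit([(m,p)],jar,[.457,.061,zb,0],[.006,.006,0,0]); print(v,c, 'tcp',s['tcp_pos'])
v,c=fit([(m,p)],jar,[.457,.061,zb,0],[.006,.006,.005,0]); print(v,c)
# external views of held jar
for n in('scene','side'): pass
obs=[]
for n in('scene','side'):
    im=snap(n); q=manip.camera_params(n); c=proj([[.457,.061,zb+.036]],q)[0]
    obs.append((colmask(im,[int(c[0]-16),int(c[1]-20),32,40],B,0),q))
print(fit(obs,jar,[.457,.061,zb,0],[.006,.006,0,0]))
```

```text
[0.4568842  0.05947179 0.10077128 0.        ] [np.float64(0.8169937641072726)] tcp [0.45755513 0.06133407 0.31227128]
[0.45701788 0.05909586 0.09943206 0.        ] [np.float64(0.81733602664639)]
(array([0.46284025, 0.05714457, 0.10077128, 0.        ]), [np.float64(0.040928744891310785), np.float64(0.7505733676573836)])
```

```bash
python3 -m jog '[[[0,1.2,0.06],[0,0,0],0.4],[[0,2.31,0.11],[0,0,0],0.4],[[0,2.31,0.11],[0,0,0],0.4],[[1.5,2.31,0.11],[0,0,0],0.4],[[2.5,2.31,0.11],[0,0,0],0.4]]' 25
python3 -m jog '[[[0.5,0,0],[0,0,0],0.4],[[0.8,0,0],[0,0,0],0.4],[[1,0,0],[0,0,0],0.4],[[1.1,0,0],[0,0,0],0.4],[[1.1,0,0],[0,0,0],0.4]]' 25
python3 - <<'E'
from h import *
plan(.450,.1187,.2175-.172,10)
E
```

```text
time_s: 7.55
tcp_pos: [0.4501, 0.1186, 0.2488]
tcp_rot: [[0.002, -0.177, 0.984], [0.0, 0.984, 0.177], [-1.0, -0.0, 0.002]]
force: [-0.5, -0.6, -3.8]
opening: 0.0553
time_s: 8.05
tcp_pos: [0.4504, 0.1185, 0.2215]
tcp_rot: [[0.003, -0.177, 0.984], [0.0, 0.984, 0.177], [-1.0, -0.0, 0.003]]
force: [0.7, 0.6, -2.0]
opening: 0.0551
t 8.1 tcp [0.4504 0.1185 0.2215] open 0.0551 F [ 0.7  0.6 -2. ] | shift [ 0.16  0.01 -0.01] turn [0.02 0.02 0.  ]
```

```bash
python3 -m jog '[[[0.08,0,0],[0,0,0],0.4],[[0.15,0,0],[0,0,0],0.4],[[0.17,0,0],[0,0,0],0.4],[[0.17,0,0],[0,0,0],0.4]]' 25
python3 -m jog '[[[0,0,0],[0,0,0],0.8],[[0,0,0],[0,0,0],0.8],[[0,0,0],[0,0,0],0.8],[[0,0,0],[0,0,0],0.8],[[0,0,0],[0,0,0],0.9]]' 25
python3 -m jog '[[[-1,0,0],[0,0,0],1],[[-2,0,0],[0,0,0],1],[[-4,0,0],[0,0,0],1],[[-6,0,0],[0,0,0],1],[[-7.5,0,0],[0,0,0],1]]' 25
python3 - <<'E'
from h import *
plan(.45,-.1,.233,10)
v,m,p,im=wfit('w3.png',[.45,.1187,.006,0],jar,B,[.01,.01,0,0],half=.08)
E
```

```text
time_s: 8.45
tcp_pos: [0.4505, 0.1185, 0.2175]
tcp_rot: [[0.003, -0.177, 0.984], [0.0, 0.984, 0.177], [-1.0, -0.0, 0.003]]
force: [-0.7, -0.5, 1.9]
opening: 0.0551
time_s: 8.95
tcp_pos: [0.4505, 0.1185, 0.2175]
tcp_rot: [[0.003, -0.177, 0.984], [0.0, 0.984, 0.177], [-1.0, -0.0, 0.003]]
force: [-0.0, -0.6, -0.3]
opening: 0.078
time_s: 9.45
tcp_pos: [0.4496, 0.1185, 0.4079]
tcp_rot: [[0.005, -0.177, 0.984], [0.001, 0.984, 0.177], [-1.0, -0.0, 0.005]]
force: [0.4, -0.4, -1.3]
opening: 0.0914
t 9.4 tcp [0.4496 0.1185 0.4079] open 0.0914 F [ 0.4 -0.4 -1.3] | shift [ 0.11 -8.6  -1.53] turn [0.03 0.04 0.  ]
w3.png wristfit [0.4499 0.1187 0.006  0.    ] [0.531]
```

View pics/w3.png

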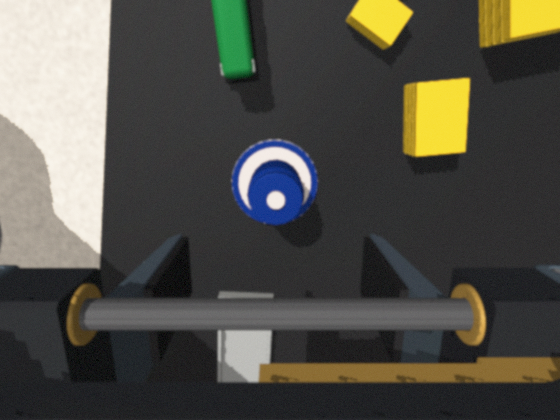

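The blue jar (dot at (276,200)) stands inside the ring, centred near (275,181). I'll check the offset and take the next heading, the red jar.

Run:
```python
from h import *
p=manip.camera_params('wrist'); im=cv2.imread('pics/w3.png').astype(int)
w=(im.min(-1)>150).astype(np.uint8); n,l,s,c=cv2.connectedComponentsWithStats(w)
for i in range(1,n):
    if abs(c[i][0]-276)<8 and abs(c[i][1]-200)<8: print('dot',c[i],ray(c[i],p,.081))
m=colmask(im,[225,132,100,100],B,0)
print('coaster(with lid in hull)',fit([(m,p)],coa,[.45,.118,0,0],[.006,.006,0,0]))
print('jar proj lid bottom', proj(jar(0)+[.4499,.1175,.006],p)[:, 1].max())
plan(.5013,-.415,.233,10)
```

```text
dot [275.47348485 199.79924242] [0.45354328 0.11750497 0.081     ]
coaster(with lid in hull) (array([0.45282482, 0.11685484, 0.        , 0.        ]), [np.float64(0.9740287728439523)])
jar proj lid bottom 223.91661354046173
t 9.5 tcp [0.4507 0.1187 0.4126] open 0.0912 F [3.  0.5 8. ] | shift [  0.3  -21.37  -1.79] turn [0.03 0.08 0.  ]
```

```bash
python3 -m jog '[[[0.1,-7.12,-0.6],[0,0,0],1],[[0.1,-7.12,-0.6],[0,0,0],1],[[0.1,-7.12,-0.6],[0,0,0],1],[[0.1,-7.12,-0.6],[0,0,0],1]]'
python3 -m jog '[[[0.1,-7.12,-0.6],[0,0,0],1],[[0.1,-7.12,-0.6],[0,0,0],1],[[0.1,-7.12,-0.6],[0,0,0],1],[[0.1,-7.12,-0.6],[0,0,0],1]]'
python3 -m jog '[[[0.1,-7.12,-0.6],[0,0,0],1],[[0.1,-7.12,-0.6],[0,0,0],1],[[0.1,-7.12,-0.6],[0,0,0],1],[[0.1,-7.12,-0.6],[0,0,0],1],[[0.1,-7.12,-0.6],[0,0,0],1]]'
python3 - <<'E'
from h import *
v,*_=wfit('w4.png',[.5013,-.415,0,0],jar,R,[.01,.01,0,0],half=.06)
plan(v[0],v[1]+.0018,.0395,10)
E
```

```text
time_s: 9.9
tcp_pos: [0.4675, -0.062, 0.4102]
tcp_rot: [[0.012, -0.176, 0.984], [0.001, 0.984, 0.176], [-1.0, -0.001, 0.012]]
force: [0.2, 0.6, 0.7]
opening: 0.0914
time_s: 10.3
tcp_pos: [0.4838, -0.2431, 0.4075]
tcp_rot: [[0.012, -0.174, 0.985], [0.0, 0.985, 0.174], [-1.0, -0.002, 0.012]]
force: [1.1, 0.8, 0.8]
opening: 0.0911
time_s: 10.8
tcp_pos: [0.4998, -0.4249, 0.4042]
tcp_rot: [[0.012, -0.171, 0.985], [-0.001, 0.985, 0.171], [-1.0, -0.003, 0.012]]
force: [-0.6, 2.1, -0.1]
opening: 0.0913
w4.png wristfit [ 0.5007 -0.4174  0.      0.    ] [0.978]
t 10.8 tcp [ 0.4998 -0.4228  0.4042] open 0.0915 F [ 1.   0.6 -1. ] | shift [ 7.71  0.29 -0.  ] turn [-0.01  0.08  0.01]
```

```bash
python3 -m jog '[[[2,0.29,0],[0,0.08,0],1],[[4,0.29,0],[0,0.08,0],1],[[5.5,0.29,0],[0,0.08,0],1],[[6.8,0.29,0],[0,0.08,0],1],[[7.7,0.29,0],[0,0.08,0],1]]' 25
python3 -m jog '[[[0,0,0],[0,0,0],0.5],[[0,0,0],[0,0,0],0.5],[[0,0,0],[0,0,0],0.5],[[0,0,0],[0,0,0],0.5],[[0,0,0],[0,0,0],0.5]]' 25
python3 -m jog '[[[0,0,0],[0,0,0],0.4],[[0,0,0],[0,0,0],0.4],[[0,0,0],[0,0,0],0.4],[[0,0,0],[0,0,0],0.4]]' 25
python3 -m jog '[[[-1,0,0],[0,0,0],0.4],[[-2,0,0],[0,0,0],0.4],[[-3,0,0],[0,0,0],0.4],[[-4,0,0],[0,0,0],0.4],[[-4,0,0],[0,0,0],0.4]]' 25
python3 - <<'E'
from h import *
plan(.3628,-.325,.14,10)
E
```

```text
time_s: 11.35
tcp_pos: [0.5004, -0.4138, 0.2094]
tcp_rot: [[-0.001, -0.173, 0.985], [0.001, 0.985, 0.173], [-1.0, 0.001, -0.001]]
force: [-0.4, -0.2, -0.0]
opening: 0.0913
time_s: 11.85
tcp_pos: [0.5007, -0.414, 0.2107]
tcp_rot: [[0.0, -0.173, 0.985], [-0.0, 0.985, 0.173], [-1.0, -0.0, -0.0]]
force: [-1.4, 1.6, 9.8]
opening: 0.055
time_s: 12.25
tcp_pos: [0.5006, -0.414, 0.2107]
tcp_rot: [[-0.0, -0.173, 0.985], [-0.0, 0.985, 0.173], [-1.0, -0.0, -0.0]]
force: [0.0, 0.8, 0.7]
opening: 0.0549
time_s: 12.75
tcp_pos: [0.5012, -0.4146, 0.3138]
tcp_rot: [[0.003, -0.173, 0.985], [-0.004, 0.985, 0.173], [-1.0, -0.004, 0.003]]
force: [0.6, -0.4, -2.1]
opening: 0.0554
t 12.8 tcp [ 0.5012 -0.4146  0.3138] open 0.0554 F [ 0.6 -0.4 -2.1] | shift [ 0.04  4.49 -4.83] turn [-0.    0.02  0.03]
```

```bash
python3 -m jog '[[[0,4.49,-4.83],[0,0,0],0.4],[[0,4.49,-4.83],[0,0,0],0.4],[[0,4.49,-4.83],[0,0,0],0.4],[[0,4.49,-4.83],[0,0,0],0.4],[[0,4.49,-4.83],[0,0,0],0.4]]' 25
python3 -m jog '[[[0,0,0],[0,0.02,0.03],0.4],[[0,0,0],[0,0.02,0.03],0.4]]' 25
python3 - <<'E'
from h import *
c,_,p,im=wfit('w5.png',[.3628,-.267,0,0],coa,R,[.01,.01,0,0],half=.06)
s=manip.state(); zb=s['tcp_pos'][2]-.2107
m=colmask(im,[205,200,145,170],R,0)
v,i=fit([(m,p)],jar,[*s['tcp_pos'][:2],zb,0],[.006,.006,0,0]); print('jar',v,i,s['tcp_pos'])
t=s['tcp_pos']+c[:3]-v[:3]; print('target',t); plan(t[0],t[1],.2167-.172,10)
E
```

```text
time_s: 13.25
tcp_pos: [0.361, -0.3234, 0.3124]
tcp_rot: [[0.002, -0.172, 0.985], [-0.002, 0.985, 0.173], [-1.0, -0.002, 0.001]]
force: [-0.2, 0.3, -1.0]
opening: 0.0552
time_s: 13.45
tcp_pos: [0.3617, -0.324, 0.312]
tcp_rot: [[-0.002, -0.173, 0.985], [0.002, 0.985, 0.173], [-1.0, 0.002, -0.002]]
force: [0.0, 0.3, -3.4]
opening: 0.055
w5.png wristfit [ 0.3627 -0.2684  0.      0.    ] [0.987]
jar [ 0.36093789 -0.32770879  0.10132657  0.        ] [np.float64(0.81198202937135)] [ 0.36178744 -0.32402817  0.31202657]
target [ 0.36358546 -0.26474007  0.2107    ]
t 13.5 tcp [ 0.3618 -0.324   0.312 ] open 0.0551 F [ 0.5 -0.3 -2.5] | shift [3.82 2.32 0.49] turn [-0.01 -0.01 -0.01]
```

View pics/w5.png

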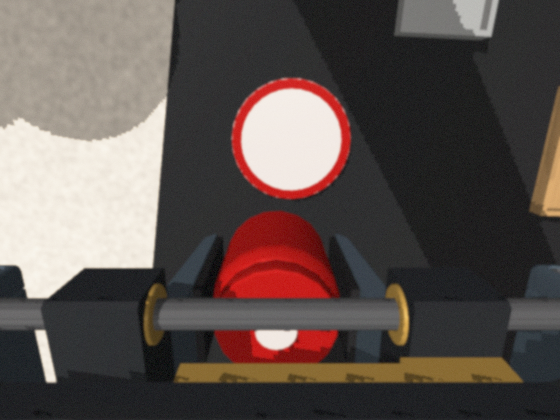

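Red coaster at (291,138), red jar held at (276,290). Placing it the same way.

```bash
python3 -m jog '[[[0,1.2,0.25],[0,0,0],0.4],[[0,2.3,0.49],[0,0,0],0.4],[[0,2.3,0.49],[0,0,0],0.4],[[1.5,2.3,0.49],[0,0,0],0.4],[[2.5,2.3,0.49],[0,0,0],0.4]]' 25
python3 -m jog '[[[0.5,0,0],[0,0,0],0.4],[[0.9,0,0],[0,0,0],0.4],[[1.1,0,0],[0,0,0],0.4],[[1.15,0,0],[0,0,0],0.4],[[1.15,0,0],[0,0,0],0.4]]' 25
python3 - <<'E'
from h import *
plan(.3636,-.2653,.2167-.172,10)
E
```

```text
time_s: 14.0
tcp_pos: [0.3646, -0.2657, 0.2485]
tcp_rot: [[-0.0, -0.173, 0.985], [0.0, 0.985, 0.173], [-1.0, 0.0, -0.0]]
force: [0.0, -0.4, -2.4]
opening: 0.0557
time_s: 14.5
tcp_pos: [0.3648, -0.2659, 0.22]
tcp_rot: [[-0.0, -0.173, 0.985], [0.0, 0.985, 0.173], [-1.0, 0.0, -0.0]]
force: [-0.7, -0.2, -2.0]
opening: 0.055
t 14.5 tcp [ 0.3648 -0.2659  0.22  ] open 0.055 F [-0.7 -0.2 -2. ] | shift [ 0.13  0.03 -0.04] turn [-0. -0. -0.]
```

```bash
python3 -m jog '[[[0.07,0.03,-0.04],[0,0,0],0.4],[[0.12,0.03,-0.04],[0,0,0],0.4],[[0.14,0.03,-0.04],[0,0,0],0.4],[[0.14,0.03,-0.04],[0,0,0],0.4]]' 25
python3 -m jog '[[[0,0,0],[0,0,0],0.8],[[0,0,0],[0,0,0],0.8],[[0,0,0],[0,0,0],0.8],[[0,0,0],[0,0,0],0.8],[[0,0,0],[0,0,0],0.9]]' 25
python3 -m jog '[[[-1,0,0],[0,0,0],1],[[-2,0,0],[0,0,0],1],[[-4,0,0],[0,0,0],1],[[-6,0,0],[0,0,0],1],[[-7.5,0,0],[0,0,0],1]]' 25
python3 -m jog '[[[0,0,0],[0,0,0],1],[[0,0,0],[0,0,0],1]]'
python3 - <<'E'
from h import *
p=manip.camera_params('wrist'); im=snap('wrist','w6.png').astype(int)
g=proj([[.3636,-.268,.081]],p)[0]
w=(im.min(-1)>150).astype(np.uint8); n,l,s,c=cv2.connectedComponentsWithStats(w)
for i in range(1,n):
    if np.hypot(*(c[i]-g))<15 and s[i][4]<600: print('dot',c[i],s[i][4],ray(c[i],p,.081))
q=proj(coa(0)+[.363,-.268,0],p); e=[*(q.min(0)-8),*(np.ptp(q,0)+16)]
print('coaster',fit([(colmask(im,e,R,0),p)],coa,[.363,-.268,0,0],[.006,.006,0,0]))
plan(.3823,.23,.24,16.7)
E
```

```text
time_s: 14.9
tcp_pos: [0.3637, -0.2653, 0.2167]
tcp_rot: [[0.0, -0.173, 0.985], [-0.0, 0.985, 0.173], [-1.0, -0.0, 0.0]]
force: [-0.5, -0.3, -2.4]
opening: 0.0551
time_s: 15.4
tcp_pos: [0.3637, -0.2653, 0.2167]
tcp_rot: [[0.0, -0.173, 0.985], [-0.0, 0.985, 0.173], [-1.0, -0.0, 0.0]]
force: [0.1, 0.1, -0.1]
opening: 0.0785
time_s: 15.9
tcp_pos: [0.3635, -0.2651, 0.4071]
tcp_rot: [[0.002, -0.173, 0.985], [-0.002, 0.985, 0.173], [-1.0, -0.002, 0.001]]
force: [0.9, -0.9, -1.3]
opening: 0.0911
time_s: 16.1
tcp_pos: [0.3635, -0.265, 0.4078]
tcp_rot: [[0.003, -0.173, 0.985], [-0.003, 0.985, 0.173], [-1.0, -0.004, 0.003]]
force: [-0.7, -0.4, -0.3]
opening: 0.0914
dot [275.11693548 201.47177419] 248 [ 0.36330457 -0.26802678  0.081     ]
coaster (array([ 0.36251344, -0.26844596,  0.        ,  0.        ]), [np.float64(0.9743330525133389)])
t 16.1 tcp [ 0.3633 -0.2649  0.4067] open 0.0914 F [ 0.9  0.9 -1. ] | shift [-0.24 19.36  4.18] turn [-0.84  0.01  0.01]
```

Red jar is centred within 1 mm. Next I'll pass over the long tray to measure it, then go to the stapler.

```bash
python3 -m jog '[[[0,6,3.76],[0,0,0],1],[[0,6,3.76],[0,0,0],1],[[0,6,3.76],[0,0,0],1],[[0,6,3.76],[0,0,0],1],[[0,6,3.76],[0,0,0],1]]'
python3 -m jog '[[[0,0,0],[0,0,0],1],[[0,0,0],[0,0,0],1]]'
python3 - <<'E'
from h import *
p=manip.camera_params('wrist'); im=snap('wrist','w7.png')
d=manip.cut_out('wrist','tray_long'); print([(t['extent'],t['p']) for t in d])
m=hullmask(d[0]['mask'])
b=lambda v:box(.066,.15,.014)
print(fit([(m,p)],b,[.4495,-.0982,0,.125],[.01,.01,0,.1]))
print(fit([(m,p)],b,[.4495,-.0982,0,.125],[.01,.01,.01,.1]))
cv2.polylines(im,[cv2.convexHull(proj(b(0)@np.array([[.992,.125,0],[-.125,.992,0],[0,0,1]])+[.4495,-.0982,0],p).astype(np.int32))],1,(0,0,255))
cv2.imwrite('pics/w7b.png',im)
plan(.3823,.2725,.24,16.7)
E
```

```text
time_s: 16.65
tcp_pos: [0.4303, -0.0981, 0.4049]
tcp_rot: [[-0.001, -0.177, 0.984], [0.0, 0.984, 0.177], [-1.0, 0.001, -0.001]]
force: [-0.2, 0.1, 0.2]
opening: 0.0913
time_s: 16.85
tcp_pos: [0.4299, -0.0985, 0.4039]
tcp_rot: [[-0.004, -0.177, 0.984], [0.001, 0.984, 0.177], [-1.0, 0.002, -0.003]]
force: [0.0, 0.1, -1.0]
opening: 0.0913
[([263.0, 117.3, 67.7, 137.1], 0.81), ([298.9, 0.0, 76.4, 23.7], 0.41)]
(array([ 0.44843801, -0.09959141,  0.        ,  0.12685479]), [np.float64(0.9830800180270798)])
(array([ 0.44826634, -0.09927415,  0.00184034,  0.1267982 ]), [np.float64(0.9850119884572466)])
t 16.9 tcp [ 0.43   -0.0989  0.4044] open 0.0914 F [0.8 0.6 0.1] | shift [-0.29 14.96  0.73] turn [-0.82 -0.02 -0.01]
```

View pics/w7b.png

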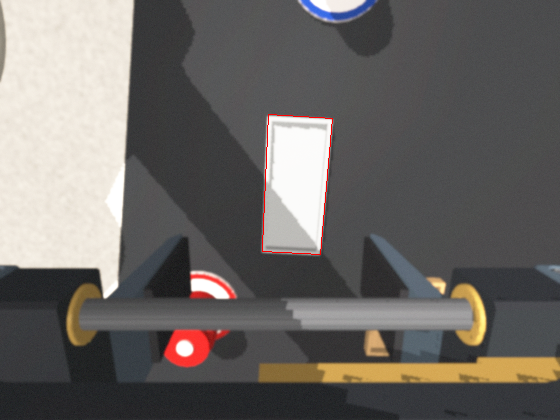

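The overlay matches the long tray, spanning (263,115) to (332,254). Now on to the stapler.

```bash
python3 -m jog '[[[-0.15,7.2,0.36],[0,0,0],1],[[-0.15,7.2,0.36],[0,0,0],1],[[-0.15,7.2,0.36],[0,0,0],1],[[-0.15,7.2,0.36],[0,0,0],1],[[-0.15,7.2,0.36],[0,0,0],1]]'
python3 -m jog '[[[-0.15,7.2,0.36],[-0.82,0,0],1],[[-0.15,7.2,0.36],[-0.82,0,0],1],[[-0.15,7.2,0.36],[-0.82,0,0],1],[[-0.15,7.2,0.36],[-0.82,0,0],1],[[-0.15,7.2,0.36],[-0.82,0,0],1]]'
python3 -m jog '[[[0,0,0],[0,0,0],1],[[0,0,0],[0,0,0],1]]'
python3 - <<'E'
from h import *
p=manip.camera_params('wrist'); im=snap('wrist','w8.png')
for t in manip.cut_out('wrist','stapler'): print(np.round(t['extent']),t['p'])
b=lambda v:box(.03,v[4],.05,.026)
g=lambda v:box(.03,v[4],.05,.026)
q=proj(box(.05,.14,.05)+[.3823,.2725,0],p); e=[*(q.min(0)-10),*(np.ptp(q,0)+20)]
m=colmask(im,e,G,0); v,c=fit([(m,p)],g,[.3823,.2725,0,.291,.105],[.01,.01,0,.1,.01]); print(v,c)
plan(v[0],v[1],.24,np.degrees(v[3]))
y=v[3]; Rz=np.array([[np.cos(y),np.sin(y),0],[-np.sin(y),np.cos(y),0],[0,0,1]])
big=cv2.resize(im,None,fx=2,fy=2,interpolation=cv2.INTER_CUBIC)
cv2.polylines(big,[np.round(2*cv2.convexHull((proj(box(.03,v[4],.05,.026)@Rz+v[:3],p)).astype(np.float32))).astype(np.int32)],1,(0,0,255))
x0=int(2*q[:,0].mean()-250); y0=max(0,int(2*q[:,1].mean()-250)); cv2.imwrite('pics/w8b.png',big[y0:y0+560,max(0,x0):x0+560])
E
```

```text
time_s: 17.45
tcp_pos: [0.4066, 0.0819, 0.4084]
tcp_rot: [[-0.002, -0.178, 0.984], [0.001, 0.984, 0.178], [-1.0, 0.001, -0.002]]
force: [-0.0, -0.8, 0.4]
opening: 0.091
time_s: 17.95
tcp_pos: [0.3837, 0.2627, 0.4123]
tcp_rot: [[-0.002, -0.291, 0.957], [0.002, 0.957, 0.291], [-1.0, 0.002, -0.001]]
force: [0.3, 0.3, -0.3]
opening: 0.0911
time_s: 18.15
tcp_pos: [0.3842, 0.2616, 0.4122]
tcp_rot: [[-0.002, -0.29, 0.957], [0.002, 0.957, 0.29], [-1.0, 0.002, -0.002]]
force: [-0.1, 0.3, -0.1]
opening: 0.0915
[263. 117.  29. 119.] 0.64
[0.38029767 0.2749333  0.         0.29138379 0.11437379] [np.float64(0.966254682522994)]
t 18.2 tcp [0.3841 0.2615 0.4123] open 0.0912 F [-0.3  0.8 -0.7] | shift [0.01 0.56 0.01] turn [ 0.01 -0.01 -0.02]
```

View pics/w8b.png

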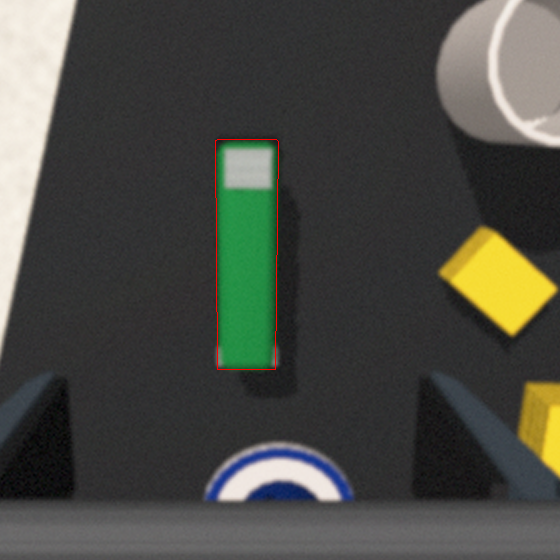

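Stapler centred at (247,254) in the crop, and the fit overlays it. The mug and notes are clear of the fingers. Grasping it.

```bash
python3 -m jog '[[[2,0.6,0.01],[0,0,0],1],[[4,0.6,0.01],[0,0,0],1],[[6,0.6,0.01],[0,0,0],1],[[7.3,0.6,0.01],[0,0,0],1],[[8.08,0.6,0.01],[0,0,0],1]]' 25
python3 -m jog '[[[0,0,0],[0,0,0],0.5],[[0,0,0],[0,0,0],0.4],[[0,0,0],[0,0,0],0.3],[[0,0,0],[0,0,0],0.25],[[0,0,0],[0,0,0],0.2]]' 25
python3 -m jog '[[[0,0,0],[0,0,0],0.15],[[0,0,0],[0,0,0],0.15],[[0,0,0],[0,0,0],0.15],[[0,0,0],[0,0,0],0.15]]' 25
python3 -m jog '[[[-1,0,0],[0,0,0],0.15],[[-2,0,0],[0,0,0],0.15],[[-3,0,0],[0,0,0],0.15],[[-4,0,0],[0,0,0],0.15],[[-4.5,0,0],[0,0,0],0.15]]' 25
python3 - <<'E'
from h import *
plan(.4485,-.099,.15,7.3)
E
```

```text
time_s: 18.75
tcp_pos: [0.3793, 0.275, 0.2079]
tcp_rot: [[-0.005, -0.288, 0.958], [0.0, 0.958, 0.288], [-1.0, 0.001, -0.005]]
force: [0.3, 0.6, -0.0]
opening: 0.0912
time_s: 19.25
tcp_pos: [0.3796, 0.2751, 0.2088]
tcp_rot: [[-0.003, -0.288, 0.958], [0.001, 0.958, 0.288], [-1.0, 0.002, -0.003]]
force: [-0.4, 0.7, 0.1]
opening: 0.054
time_s: 19.65
tcp_pos: [0.3798, 0.2752, 0.209]
tcp_rot: [[-0.002, -0.288, 0.958], [0.001, 0.958, 0.288], [-1.0, 0.002, -0.002]]
force: [0.6, 1.2, 5.8]
opening: 0.0299
time_s: 20.15
tcp_pos: [0.3801, 0.2751, 0.3232]
tcp_rot: [[-0.001, -0.288, 0.958], [0.002, 0.958, 0.288], [-1.0, 0.002, -0.001]]
force: [-0.4, -0.0, -2.6]
opening: 0.0301
t 20.1 tcp [0.3801 0.2751 0.3232] open 0.0301 F [-0.4 -0.  -2.6] | shift [ 1.000e-02 -1.512e+01 -1.690e+00] turn [ 1.18 -0.01 -0.02]
```

```bash
python3 -m jog '[[[-1,-1,-0.1],[0,0,0],0.15],[[-1,-7.56,-0.85],[0,0,0],0.15],[[-1,-7.56,-0.85],[0,0,0],0.15],[[-1,-7.56,-0.85],[0,0,0],0.15],[[-1,-7.56,-0.85],[0,0,0],0.15]]' 25
python3 -m jog '[[[0,-7.56,-0.85],[0,0,0],0.15],[[0,-7.56,-0.85],[0,0,0],0.15],[[0,-7.56,-0.85],[0,0,0],0.15],[[0,-7.56,-0.85],[0,0,0],0.15],[[0,-7.56,-0.85],[0,0,0],0.15]]' 25
python3 -m jog '[[[0,0,0],[0.6,0,0],0.15],[[0,0,0],[1.18,0,0],0.15],[[0,0,0],[1.18,0,0],0.15],[[0,0,0],[1.18,0,0],0.15]]' 25
python3 - <<'E'
from h import *
snap('wrist','w9.png')
plan(.4485,-.099,.214-.172,7.3)
E
```

```text
time_s: 20.65
tcp_pos: [0.4143, 0.0846, 0.3478]
tcp_rot: [[-0.001, -0.285, 0.958], [0.001, 0.958, 0.285], [-1.0, 0.002, -0.001]]
force: [1.0, -0.2, -1.5]
opening: 0.0294
time_s: 21.15
tcp_pos: [0.4487, -0.107, 0.3474]
tcp_rot: [[-0.0, -0.281, 0.96], [0.0, 0.96, 0.281], [-1.0, 0.0, -0.0]]
force: [0.7, 0.6, -0.6]
opening: 0.0297
time_s: 21.55
tcp_pos: [0.4486, -0.1066, 0.3472]
tcp_rot: [[-0.001, -0.123, 0.992], [0.0, 0.992, 0.123], [-1.0, 0.0, -0.001]]
force: [-0.1, 0.4, -1.4]
opening: 0.0296
t 21.6 tcp [ 0.4486 -0.1066  0.3473] open 0.0302 F [-0.  -0.9 -2.6] | shift [5.33 0.3  0.04] turn [-0.03 -0.   -0.  ]
```

View pics/w9.png

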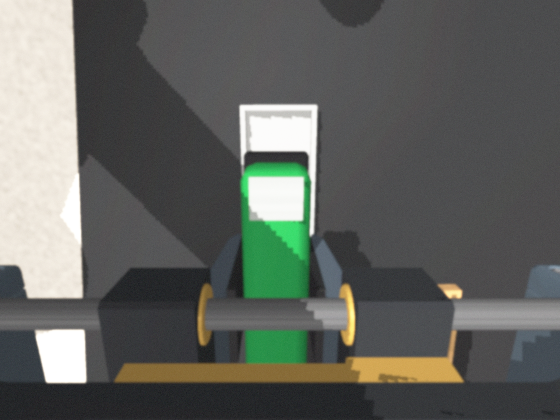

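Stapler held straight at (275,260), with the tray at (280,170) parallel to it. Lowering.

```bash
python3 -m jog '[[[0.5,0.3,0.04],[0,0,0],0.15],[[1.5,0.3,0.04],[0,0,0],0.15],[[3,0.3,0.04],[0,0,0],0.15],[[4,0.3,0.04],[0,0,0],0.15],[[4.5,0.3,0.04],[0,0,0],0.15]]' 25
python3 -m jog '[[[0.3,0,0],[0,0,0],0.15],[[0.6,0,0],[0,0,0],0.15],[[0.78,0,0],[0,0,0],0.15],[[0.78,0,0],[0,0,0],0.15],[[0.78,0,0],[0,0,0],0.15]]' 25
python3 - <<'E'
from h import *
plan(.4485,-.099,.2135-.172,7.3)
E
```

```text
time_s: 22.1
tcp_pos: [0.4481, -0.0985, 0.2329]
tcp_rot: [[-0.003, -0.125, 0.992], [0.001, 0.992, 0.125], [-1.0, 0.002, -0.003]]
force: [-0.1, 0.7, -1.3]
opening: 0.0296
time_s: 22.6
tcp_pos: [0.4482, -0.0986, 0.2137]
tcp_rot: [[-0.002, -0.125, 0.992], [0.001, 0.992, 0.125], [-1.0, 0.001, -0.002]]
force: [0.2, 0.2, -2.1]
opening: 0.03
t 22.6 tcp [ 0.4482 -0.0986  0.2137] open 0.03 F [ 0.2  0.2 -2.1] | shift [ 0.01 -0.02  0.01] turn [-0.01 -0.02 -0.01]
```

```bash
python3 -m jog '[[[0.03,0,0],[0,0,0],0.15],[[0.03,0,0],[0,0,0],0.15],[[0.03,0,0],[0,0,0],0.6],[[0.03,0,0],[0,0,0],0.6],[[0.03,0,0],[0,0,0],0.6]]' 25
python3 -m jog '[[[0,0,0],[0,0,0],0.6],[[0,0,0],[0,0,0],0.6],[[-0.5,0,0],[0,0,0],0.6],[[-2,0,0],[0,0,0],0.8],[[-4,0,0],[0,0,0],1]]' 25
python3 -m jog '[[[-3.7,0,0],[0,0,0],1],[[-3.7,0,0],[0,0,0],1],[[-3.7,0,0],[0,0,0],1]]'
python3 - <<'E'
from h import *
p=manip.camera_params('wrist'); im=snap('wrist','w10.png')
g=lambda v:box(.03,.1144,.05,.026); q=proj(box(.05,.14,.05)+[.4485,-.099,0],p); e=[*(q.min(0)-10),*(np.ptp(q,0)+20)]
print(fit([(colmask(im,e,G,0),p)],g,[.4485,-.099,.004,.127],[.01,.01,0,.05]))
plan(.6106,-.2335,.238,8.5)
E
```

```text
time_s: 23.1
tcp_pos: [0.4482, -0.0986, 0.2131]
tcp_rot: [[-0.002, -0.125, 0.992], [0.001, 0.992, 0.125], [-1.0, 0.001, -0.002]]
force: [-0.1, -0.2, -0.1]
opening: 0.0513
time_s: 23.6
tcp_pos: [0.4479, -0.0985, 0.3129]
tcp_rot: [[-0.006, -0.125, 0.992], [0.002, 0.992, 0.125], [-1.0, 0.003, -0.006]]
force: [0.9, -0.1, 0.3]
opening: 0.068
time_s: 23.9
tcp_pos: [0.4493, -0.099, 0.4105]
tcp_rot: [[0.002, -0.125, 0.992], [-0.001, 0.992, 0.125], [-1.0, -0.001, 0.002]]
force: [0.4, -0.4, -0.3]
opening: 0.0898
(array([ 0.44718098, -0.09918481,  0.004     ,  0.11590193]), [np.float64(0.9628544267498409)])
t 23.9 tcp [ 0.4488 -0.0988  0.4079] open 0.0907 F [ 0.7  0.8 -0.7] | shift [-0.09 -6.16  5.75] turn [-0.16 -0.01 -0.  ]
```

View pics/w10.png

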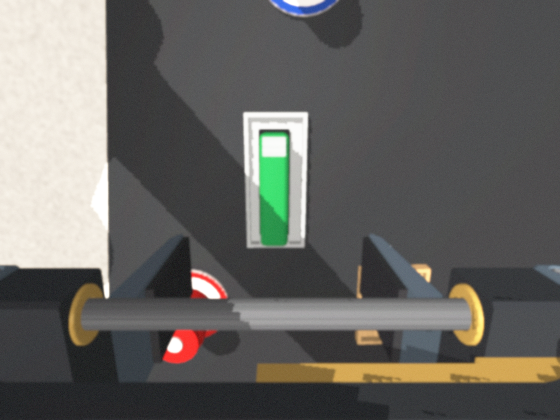

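The stapler (274,190) lies inside the tray (244–307, 112–247) and parallel to it. Next I'll measure the short tray, then go to the notes.

```bash
python3 -m jog '[[[0,-6.16,5.75],[-0.16,0,0],1],[[0,-6.16,5.75],[-0.16,0,0],1],[[0,-6.16,5.75],[-0.16,0,0],1],[[0,-6.16,5.75],[-0.16,0,0],1],[[0,-6.16,5.75],[-0.16,0,0],1]]'
python3 -m jog '[[[0,0,0],[0,0,0],1],[[0,0,0],[0,0,0],1]]'
python3 - <<'E'
from h import *
p=manip.camera_params('wrist'); im=snap('wrist','w11.png')
b=lambda v:box(.082,.102,.014); q=proj(b(0)+[.6106,-.2335,0],p); e=[*(q.min(0)-12),*(np.ptp(q,0)+24)]
print(fit([(colmask(im,e,W,0),p)],b,[.6106,-.2335,0,.15],[.01,.01,0,.05]))
print(fit([(colmask(im,e,W,0),p)],b,[.6106,-.2335,0,.15],[.01,.01,.01,.05]))
d=manip.cut_out('wrist','tray_short')
if d: print(d[0]['p'],fit([(hullmask(d[0]['mask']),p)],b,[.6106,-.2335,0,.15],[.01,.01,0,.05]))
plan(.5986,.2178,.238,15)
E
```

```text
time_s: 24.45
tcp_pos: [0.6133, -0.2365, 0.4053]
tcp_rot: [[-0.002, -0.146, 0.989], [0.0, 0.989, 0.146], [-1.0, 0.001, -0.002]]
force: [0.8, 0.6, -0.0]
opening: 0.0912
time_s: 24.65
tcp_pos: [0.6127, -0.2362, 0.4036]
tcp_rot: [[-0.004, -0.146, 0.989], [0.002, 0.989, 0.146], [-1.0, 0.002, -0.004]]
force: [-0.2, 0.3, -0.9]
opening: 0.0911
(array([ 0.61056763, -0.23350645,  0.        ,  0.1491865 ]), [np.float64(0.9382915665861221)])
(array([ 0.61018992, -0.23264613,  0.01086002,  0.14814351]), [np.float64(0.987059098341509)])
0.72 (array([ 0.61001937, -0.23559795,  0.        ,  0.14641664]), [np.float64(0.9771135690870412)])
t 24.8 tcp [ 0.6124 -0.2356  0.4048] open 0.0914 F [-0.1 -0.2 -0.7] | shift [-0.19 18.02  2.11] turn [-0.82 -0.02 -0.01]
```

```bash
python3 -m jog '[[[0,6,0.7],[0,0,0],1],[[0,6,0.7],[0,0,0],1],[[0,6,0.7],[0,0,0],1],[[0,6,0.7],[0,0,0],1]]'
python3 -m jog '[[[-0.1,6,0.7],[0,0,0],1],[[-0.1,6,0.7],[0,0,0],1],[[-0.1,6,0.7],[0,0,0],1],[[-0.1,6,0.7],[0,0,0],1]]'
python3 -m jog '[[[-0.1,5.7,0.7],[-0.82,0,0],1],[[-0.1,5.7,0.7],[-0.82,0,0],1],[[-0.1,5.7,0.7],[-0.82,0,0],1],[[-0.1,5.7,0.7],[-0.82,0,0],1],[[-0.1,5.7,0.7],[-0.82,0,0],1]]'
python3 -m jog '[[[0,0,0],[0,0,0],1],[[0,0,0],[0,0,0],1]]'
python3 - <<'E'
from h import *
p=manip.camera_params('wrist'); im=snap('wrist','w12.png')
q=proj(box(.05,.07,.036)+[.5986,.2178,0],p); e=[*(q.min(0)-12),*(np.ptp(q,0)+24)]; m=colmask(im,e,Y,0)
v,c=fit([(m,p)],lambda v:box(.05,.07,.036),[.5986,.2178,0,.26],[.01,.01,0,.05]); print(v,c)
print(fit([(m,p)],lambda v:box(v[4],v[5],.036),[.5986,.2178,0,.26,.05,.07],[.01,.01,0,.05,.01,.01]))
plan(v[0],v[1],.024,np.degrees(v[3]))
cv2.polylines(im,[np.int32(cv2.convexHull(proj(box(.05,.07,.036)@np.array([[np.cos(v[3]),np.sin(v[3]),0],[-np.sin(v[3]),np.cos(v[3]),0],[0,0,1]])+v[:3],p).astype(np.float32)))],1,(0,0,255)); cv2.imwrite('pics/w12b.png',im)
E
```

```text
time_s: 25.15
tcp_pos: [0.6062, -0.079, 0.4055]
tcp_rot: [[-0.004, -0.151, 0.988], [0.003, 0.988, 0.151], [-1.0, 0.003, -0.003]]
force: [-0.5, -1.0, 0.7]
opening: 0.0913
time_s: 25.55
tcp_pos: [0.5992, 0.0766, 0.4089]
tcp_rot: [[-0.004, -0.155, 0.988], [0.004, 0.988, 0.155], [-1.0, 0.004, -0.003]]
force: [-0.2, 0.0, -0.5]
opening: 0.091
time_s: 26.05
tcp_pos: [0.5936, 0.2206, 0.4121]
tcp_rot: [[-0.004, -0.269, 0.963], [0.003, 0.963, 0.269], [-1.0, 0.004, -0.002]]
force: [0.2, -0.2, -0.6]
opening: 0.0912
time_s: 26.25
tcp_pos: [0.5935, 0.2193, 0.4122]
tcp_rot: [[-0.004, -0.268, 0.963], [0.003, 0.963, 0.268], [-1.0, 0.004, -0.003]]
force: [-0.0, -0.4, -0.3]
opening: 0.0911
[0.59747631 0.21637365 0.         0.27282467] [np.float64(0.956604922167145)]
(array([0.59735124, 0.21618141, 0.        , 0.2718254 , 0.05149732,
       0.07115085]), [np.float64(0.9876972179203974)])
t 26.3 tcp [0.5936 0.2194 0.4122] open 0.0913 F [ 0.1 -0.5 -0. ] | shift [ 8.65 -0.19  0.14] turn [-0.01 -0.02 -0.03]
```

View pics/w12b.png

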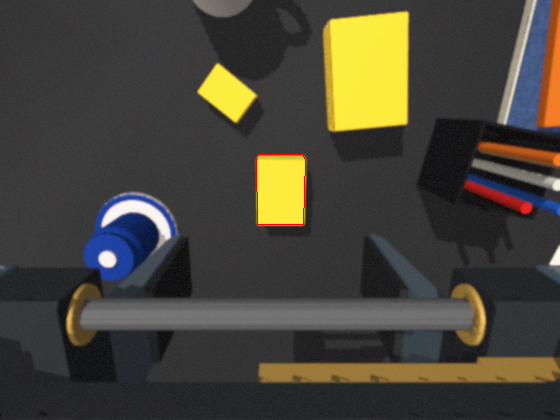

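The outlined block at (281,190) measures 51x71 mm, so it is the right one. I'll grasp it high so the fingertips clear the tray walls.

```bash
python3 -m jog '[[[2,-0.17,0.14],[0,-0.02,-0.03],1],[[4,-0.17,0.14],[0,-0.02,-0.03],1],[[6,-0.17,0.14],[0,-0.02,-0.03],1],[[7.5,-0.17,0.14],[0,-0.02,-0.03],1],[[8.29,-0.17,0.14],[0,-0.02,-0.03],1]]' 20
python3 -m jog '[[[0,0,0],[0,0,0],0.65],[[0,0,0],[0,0,0],0.55],[[0,0,0],[0,0,0],0.45],[[0,0,0],[0,0,0],0.4],[[0,0,0],[0,0,0],0.4]]' 20
python3 -m jog '[[[0,0,0],[0,0,0],0.35],[[0,0,0],[0,0,0],0.35],[[0,0,0],[0,0,0],0.35],[[0,0,0],[0,0,0],0.35]]' 20
python3 -m jog '[[[-1,0,0],[0,0,0],0.35],[[-2,0,0],[0,0,0],0.35],[[-3,0,0],[0,0,0],0.35],[[-4,0,0],[0,0,0],0.35],[[-5,0,0],[0,0,0],0.35]]' 20
python3 - <<'E'
from h import *
plan(.610,-.2345,.15,8.5)
E
```

```text
time_s: 26.8
tcp_pos: [0.5965, 0.2156, 0.2016]
tcp_rot: [[-0.004, -0.267, 0.964], [-0.001, 0.964, 0.267], [-1.0, 0.0, -0.004]]
force: [0.7, -0.1, 1.2]
opening: 0.0912
time_s: 27.3
tcp_pos: [0.5969, 0.2156, 0.2028]
tcp_rot: [[-0.002, -0.266, 0.964], [-0.001, 0.964, 0.266], [-1.0, -0.0, -0.002]]
force: [1.6, 1.1, 0.6]
opening: 0.0541
time_s: 27.7
tcp_pos: [0.5969, 0.2157, 0.203]
tcp_rot: [[-0.002, -0.267, 0.964], [-0.001, 0.964, 0.267], [-1.0, -0.0, -0.002]]
force: [-1.2, -0.4, 4.2]
opening: 0.05
time_s: 28.2
tcp_pos: [0.5969, 0.2157, 0.3288]
tcp_rot: [[-0.002, -0.267, 0.964], [-0.001, 0.964, 0.267], [-1.0, -0.0, -0.002]]
force: [-0.5, 1.0, -1.4]
opening: 0.05
t 28.2 tcp [0.5969 0.2157 0.3288] open 0.05 F [-0.5  1.  -1.4] | shift [  0.28 -17.5   -4.3 ] turn [ 0.87 -0.02  0.  ]
```

```bash
python3 -m jog '[[[0,-5.8,-1.43],[0,0,0],0.35],[[0,-5.8,-1.43],[0,0,0],0.35],[[0,-5.8,-1.43],[0,0,0],0.35],[[0,-5.8,-1.43],[0,0,0],0.35]]' 20
python3 -m jog '[[[0,-5.8,-1.43],[0,0,0],0.35],[[0,-5.8,-1.43],[0,0,0],0.35],[[0,-5.8,-1.43],[0,0,0],0.35],[[0,-5.8,-1.43],[0,0,0],0.35]]' 20
python3 -m jog '[[[0,-5.8,-1.43],[0.87,0,0],0.35],[[0,-5.8,-1.43],[0.87,0,0],0.35],[[0,-5.8,-1.43],[0.87,0,0],0.35],[[0,-5.8,-1.43],[0.87,0,0],0.35],[[0,-5.8,-1.43],[0.87,0,0],0.35]]' 20
python3 -m jog '[[[0,0,0],[0,0,0],0.35],[[0,0,0],[0,0,0],0.35]]' 20
python3 - <<'E'
from h import *
snap('wrist','w13.png')
plan(.610,-.2345,.208-.172,8.5)
E
```

```text
time_s: 28.6
tcp_pos: [0.6012, 0.0614, 0.3289]
tcp_rot: [[-0.002, -0.262, 0.965], [-0.002, 0.965, 0.262], [-1.0, -0.001, -0.003]]
force: [0.2, 0.9, -1.2]
opening: 0.0499
time_s: 29.0
tcp_pos: [0.6048, -0.0927, 0.3291]
tcp_rot: [[-0.002, -0.259, 0.966], [-0.003, 0.966, 0.259], [-1.0, -0.003, -0.003]]
force: [-0.0, 1.1, -1.0]
opening: 0.0498
time_s: 29.5
tcp_pos: [0.6076, -0.2431, 0.3291]
tcp_rot: [[-0.002, -0.138, 0.99], [-0.003, 0.99, 0.138], [-1.0, -0.003, -0.003]]
force: [-0.4, 0.9, -1.5]
opening: 0.0503
time_s: 29.7
tcp_pos: [0.6077, -0.2418, 0.329]
tcp_rot: [[-0.003, -0.139, 0.99], [-0.002, 0.99, 0.139], [-1.0, -0.002, -0.003]]
force: [-0.0, -0.3, -1.6]
opening: 0.0499
t 29.8 tcp [ 0.6078 -0.2418  0.3291] open 0.0501 F [-0.3 -0.7 -1.4] | shift [4.84 0.29 0.14] turn [-0.06 -0.02  0.02]
```

View pics/w13.png

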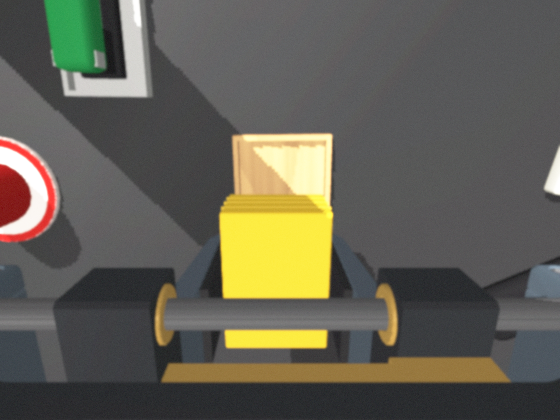

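The notes block is held level at (277,270), with the tray behind it at (283,170). Lowering.

```bash
python3 -m jog '[[[0.5,0.29,0.14],[-0.06,-0.02,0.02],0.35],[[1.5,0.29,0.14],[-0.06,-0.02,0.02],0.35],[[2.7,0.29,0.14],[-0.06,-0.02,0.02],0.35],[[3.6,0.29,0.14],[-0.06,-0.02,0.02],0.35],[[4,0.29,0.14],[-0.06,-0.02,0.02],0.35]]' 20
python3 -m jog '[[[0.3,0,0],[0,0,0],0.35],[[0.6,0,0],[0,0,0],0.35],[[0.78,0,0],[0,0,0],0.35],[[0.78,0,0],[0,0,0],0.35],[[0.78,0,0],[0,0,0],0.35]]' 20
python3 - <<'E'
from h import *
plan(.610,-.2345,.2072-.172,8.5)
E
```

```text
time_s: 30.25
tcp_pos: [0.6094, -0.2329, 0.2263]
tcp_rot: [[-0.003, -0.149, 0.989], [0.002, 0.989, 0.149], [-1.0, 0.003, -0.003]]
force: [0.2, 0.6, -1.1]
opening: 0.0498
time_s: 30.75
tcp_pos: [0.6095, -0.2329, 0.2073]
tcp_rot: [[-0.003, -0.149, 0.989], [0.002, 0.989, 0.149], [-1.0, 0.002, -0.002]]
force: [-0.3, 0.0, -1.8]
opening: 0.0497
t 30.8 tcp [ 0.6095 -0.2329  0.2073] open 0.0497 F [-0.3  0.  -1.8] | shift [ 0.   -0.07  0.01] turn [ 0.01 -0.02 -0.02]
```

```bash
python3 -m jog '[[[0,-0.05,0],[0,0,0],0.35],[[0,-0.05,0],[0,0,0],0.35],[[0,-0.05,0],[0,0,0],0.68],[[0,-0.05,0],[0,0,0],0.68],[[0,-0.05,0],[0,0,0],0.68]]' 20
python3 -m jog '[[[-0.2,0,0],[0,0,0],0.68],[[-0.6,0,0],[0,0,0],0.68],[[-1.5,0,0],[0,0,0],0.8],[[-3,0,0],[0,0,0],1],[[-5,0,0],[0,0,0],1]]' 20
python3 -m jog '[[[-4,0,0],[0,0,0],1],[[-4,0,0],[0,0,0],1],[[-4,0,0],[0,0,0],1],[[-4,0,0],[0,0,0],1]]'
python3 - <<'E'
from h import *
p=manip.camera_params('wrist'); im=snap('wrist','w14.png')
q=proj(box(.05,.07,.036)+[.61,-.2345,.004],p); e=[*(q.min(0)-8),*(np.ptp(q,0)+16)]
print(fit([(colmask(im,e,lambda i:np.minimum(i[...,1],i[...,2])-i[...,0]>110,0),p)],lambda v:box(.05,.07,.036),[.61,-.2345,.004,.148],[.01,.01,0,.05]))
s=snap('scene','s_end.png'); snap('side','d_end.png')
cv2.imwrite('pics/end.png',np.hstack([cv2.resize(s[100:300,120:470],(800,457))]));
o=np.vstack([cv2.resize(im,(373,280)),]); d=cv2.imread('pics/d_end.png'); cv2.imwrite('pics/end2.png',np.hstack([o,cv2.resize(d,(373,280))]))
print(manip.state()['time_s'])
E
```

```text
time_s: 31.25
tcp_pos: [0.6097, -0.2341, 0.2073]
tcp_rot: [[-0.002, -0.149, 0.989], [0.002, 0.989, 0.149], [-1.0, 0.002, -0.002]]
force: [0.0, 0.2, -0.2]
opening: 0.0619
time_s: 31.75
tcp_pos: [0.6095, -0.2341, 0.3329]
tcp_rot: [[-0.005, -0.149, 0.989], [0.003, 0.989, 0.149], [-1.0, 0.004, -0.005]]
force: [0.7, 0.1, -1.2]
opening: 0.0832
time_s: 32.15
tcp_pos: [0.6098, -0.2344, 0.4352]
tcp_rot: [[-0.002, -0.149, 0.989], [0.002, 0.989, 0.149], [-1.0, 0.002, -0.002]]
force: [0.1, 1.0, -0.7]
opening: 0.0912
(array([ 0.60895678, -0.23402272,  0.004     ,  0.16491342]), [np.float64(0.9600514413541393)])
32.3
```

View pics/w14.png

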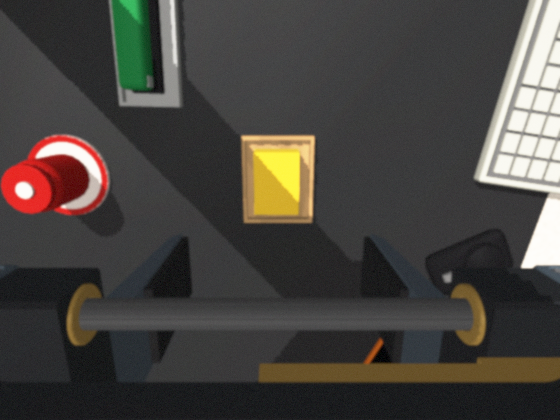

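View pics/end.png

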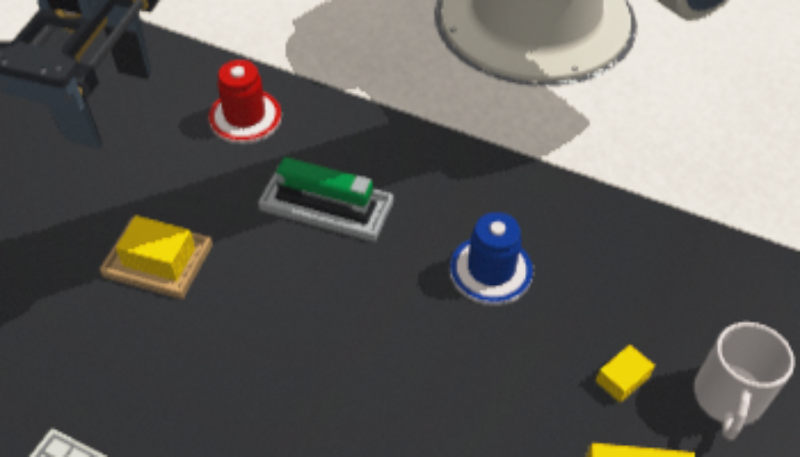

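The block lies flat in the wooden tray at (277,182). The scene view shows both jars upright inside their rings, the stapler flat in its tray, and the mug standing. Handing in.

```bash
python3 -c "
from station import manip; print(manip.job_done())"
```

```text
the job is handed in; nothing more can be done
None
```

The desk is tidied and handed in at about 32 s of the 109 s allowed. I worked in the order given: blue jar, red jar, stapler, notes. Everything is released, with the gripper open about 0.2 m above the short tray.

- **Jars:** both stand upright, and the lid dots are within about 1 mm of the coaster centres in the wrist view.
- **Stapler:** it lies flat in the long grey tray, about 1 mm off centre across it and 0.6° off its axis.
- **Notes:** I took the medium block, measured at about 50 x 70 mm; the others were about 72 x 96 and 35 x 46 mm. It lies flat in the short wooden tray, within 1 mm of centre and about 1° off its axis.
- **Mug:** the final scene picture shows it standing and looking undisturbed, but I did not measure it again.

Three measurements gave trouble:
- **Camera disagreement:** the wrist and fixed cameras differed by 2–4 mm in y. I set positions relative to the wrist view.
- **Blue jar check:** my first fit after placing it was spoiled by the coaster ring, so I checked the lid dot against the ring instead.
- **Early fits:** the fixed-camera fits of the long tray and the mug were poor. I refitted the tray from the wrist camera, but not the mug.

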